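# Snap the spice jars into the clip rail

## Robot

A 6-joint arm with a two-finger parallel gripper is mounted at the origin on a cart in front of the work surface, level with it; the furniture and walls round the work are solid. World frame = base frame: x ahead of the robot, y to its left, z up, the work surface at z = 0. Lengths are in m, angles in degrees, forces in N, time in s.
With the tool pointing down it reaches from about 0.375 to 0.75 m from the base axis. Payload 9 kg.
Tool frame: the origin (TCP) lies midway between the tips of the shut fingers; the grasp point (between the pads) lies 19 mm behind it; z points along the fingers, y is the line along which they close (so a half turn about z gives the same grasp; the last joint's range is limited). The gripper opens to 85 mm and grips with 20 to 120 N. Pads are 22 mm wide; open, the fingers measure 114 mm over their backs; the gripper's body (76 mm by 85 mm) begins 54 mm behind the grasp point. The pads swing forward as they close: fully open they stand 13 mm farther back than shut.
Start: joints at [-76.874, 5.964, 5.575, 89.605, 0, 77.527], TCP at [0.259, -0.541, 0.201] pointing down, gripper open.
Joint ranges: [-171.21, 171.21], [-48.23, 106.86], [-62.78, 66.21], [-105.2, 120.99], [-86.42, 89.51], [-180, 180]. Speed limits (degrees/s): [127.2, 127.2, 147.25, 180, 180, 180].

## Interface

Orientations are given as [roll, pitch, yaw] about the fixed x, y, z axes, in that order (R = Rz(yaw) Ry(pitch) Rx(roll)).
In Python, from rig import r gives the robot as it stands. The module is installed in compiled form; this text tells all that it offers. Calls block until the motion is done:
- r.reach(position, orientation): joint-space move of the TCP to a pose.
- r.move_straight(position, orientation=None, feed=0.15, f_stop=None): straight line of the TCP; orientation=None keeps the orientation; feed is the mean speed in m/s. With f_stop (N) it stops when the force on the tool has changed by that much, and returns True; else False.
- r.move_joints(angles): joint-space move.
- r.move_gripper(opening, strength=None): finger opening in m; strength is the grip in N (None keeps the last); returns when the fingers have stopped.
- r.sleep(seconds).
- r.ik(position, orientation): joint angles nearest the present ones, or None.
- r.snapshot(name): name is "side" or "top" or "wrist"; returns a dict with "pixels" (400x640x3 uint8, blue, green, red), "range_z" (400x640 float32, m along the optical axis (not along the pixel's ray), 0 where there is no reading), "vertical_fov" (degrees; the focal length in pixels is half the picture's height over the tangent of half this angle, whatever the lens; pixels are square), "cx", "cy" (the principal point, pixels), "T" (4x4, takes a point from camera to world coordinates). Camera axes: x right, y up, looking along -z (the intrinsics and any distortion apply to the point x, -y, -z); pixel columns grow to the right and rows downward; lengths in m; the calibration is good to about 2 mm. A picture is of the moment at which its call begins.
A pose or a line that the arm cannot do raises r.IKError and nothing moves.
- r.close_job(): hands the job in; it is judged then, once.
Trained networks look in the newest picture that a camera, given by its name, has taken for a name from the list of things; names that differ only in an ending like _2 or _b are one class to them, and where a whole thing is asked for, a point or a joint stands for the part that bears it (a point fixed in the world has none). Each returns a list of dicts, best first, with "confidence" (0 to 1); they miss things now and then, are a little off and sometimes report something else, mostly with a low value. They report only what shows in the picture. A call takes as long as a camera call. They do not tell look-alikes from the thing itself.
- r.search_frame(thing, camera): "bbox" ([centre column, centre row, width, height] in pixels, round what is visible of it).
Readings, each from a call of its own:
- r.read_clock(): time.
- r.read_joint_pos(): joint angles.
- r.read_joint_velocities(): joint speeds.
- r.read_joint_torque(): joint torques, N m.
- r.read_eef_pos(): TCP position.
- r.read_ee_rot(): TCP orientation.
- r.read_wrist_force(): force on the tool from outside, world axes, zero at the start.
- r.read_torque(): the same for the moment, N m.
- r.read_finger_gap(): finger opening in m.
- r.read_gripper_force(): force on a finger pad.
Only numpy, scipy, OpenCV 4.12 (cv2) and the standard library are available. Lean on these libraries where they do the work, as an engineer would, in place of code of your own. Each camera call takes 0.05 s, during which the arm holds its last target. There are 200 camera calls.

## Task

Two spice jars are standing loose among the things on the worktop. One after the other, stand each in front of a free end clip of the clip rail, square to it, and push it in along the worktop, between the two sprung lips, until it snaps past them and sits home against the back of the rail: upright, one jar in each end clip, either jar in either. Let go of them, and leave the jar in the middle clip and the tin, the tumbler and the large jar where they stand.

Things in the scene. Friction and masses are not known exactly. Their poses are not given: they have to be found in the camera images.
- jar_low_c (a point): Centre, half-way up, of the loose spice jar with the red lid: well-rounded square glass body 46 x 46 mm up to 76 mm high, round lid of 45 mm diameter, 97 mm high in all, about 0.11 kg. Starts upright on the worktop. z up, x and y square to its flat sides (a quarter turn makes no difference). Can be gripped across two opposite flat sides at 40 to 66 mm, clear of lips and back bar.
- jar_tall_c (a point): Centre, half-way up, of the other loose spice jar, with a yellow lid: well-rounded square glass body 44 x 44 mm up to 80 mm high, round lid of 44 mm diameter, 100 mm high in all, about 0.11 kg. Starts upright. Axes as for the red-lidded jar.
- rail: Fixed clip rail: wooden back bar 250 mm long (along y), 34 mm high, 10 mm thick, with a foot 50 mm deep behind it and three clips at y = -84, 0, +84 mm. Origin: on the worktop, middle of the bar's front face; +x is the way jars are pushed in, z up. Clips are open above and in front and have no floor (jars slide on the worktop): two arms hinged at the bar, 45 mm long, with sprung lips.
- seat_left (a point): Point on the worktop in the left end clip (rail y = +84 mm), 22.5 mm in front of the back bar; a jar that is home has its centre above it within 1 mm. Axes as the rail's. The lips are smooth upright rollers of 16 mm diameter, 22 mm in front of this point (-x), 26 mm either side, 9 to 35 mm above the worktop, 36 mm free between them.
- seat_right (a point): The same point of the right end clip (rail y = -84 mm), with the same lips. Pushing a jar between the lips takes 4 to 24 N; the force drops when its rear corners pass them, about 10 mm short of home; the lips then close behind it and hold it.
- lip_left_l (a joint): hinge angle (rad) of one sprung lip of the left end clip, the lip on its left side (rail +y): 0 with the lip closed, growing as the lip is pushed outward. About 0.09 to 0.13 while a jar is passing between the lips, then it snaps back to under 0.07 behind the jar.
- lip_left_r (a joint): hinge angle (rad) of one sprung lip of the left end clip, the lip on its right side (rail -y): 0 with the lip closed, growing as the lip is pushed outward. About 0.09 to 0.13 while a jar is passing between the lips, then it snaps back to under 0.07 behind the jar.
- lip_right_l (a joint): hinge angle (rad) of one sprung lip of the right end clip, the lip on its left side (rail +y): 0 with the lip closed, growing as the lip is pushed outward. About 0.09 to 0.13 while a jar is passing between the lips, then it snaps back to under 0.07 behind the jar.
- lip_right_r (a joint): hinge angle (rad) of one sprung lip of the right end clip, the lip on its right side (rail -y): 0 with the lip closed, growing as the lip is pushed outward. About 0.09 to 0.13 while a jar is passing between the lips, then it snaps back to under 0.07 behind the jar.
- jar_home: A third spice jar, 42 x 42 x 96 mm with a yellow lid, already home in the middle clip: leave it there. Origin at the centre of its underside.
- tin: Bystander: upright food tin, 75 mm diameter, 110 mm high. Origin at the centre of its underside.
- tumbler: Bystander: clear glass tumbler, 80 mm diameter, 91 mm high. Origin at the centre of its underside.
- sweet_jar: Bystander: large screw-lidded jar of sweets, 81 mm diameter, 141 mm high. Origin at the centre of its underside.
- air_fryer: Air fryer, fixed, about 0.3 m high, standing between the loose jars and the rail, its front at x = 0.55, from y = -0.11 to 0.11, its handle reaching to about x = 0.51. Carry things round in front of it; the front edge of the worktop is at about x = 0.37. Origin at the centre of its underside.
Not all that is in view belongs to the job. Leave any green look-alike of the part that bears jar_tall_c alone.

How it is judged (in metres and radians):
On the way, in this order (a step that is already met when the one before it is completed fails the run):
1. a loose jar standing on the worktop pushes both lips of an end clip apart (((value of joint each of lip_left_l, lip_left_r above 0.03 rad and x of jar_low_c in the frame of seat_left between -0.06 and -0.006 m and y of jar_low_c in the frame of seat_left between -0.012 and 0.012 m and height (world z) of jar_low_c below 0.0545 m) or (value of joint each of lip_right_l, lip_right_r above 0.03 rad and x of jar_low_c in the frame of seat_right between -0.06 and -0.006 m and y of jar_low_c in the frame of seat_right between -0.012 and 0.012 m and height (world z) of jar_low_c below 0.0545 m) or (value of joint each of lip_left_l, lip_left_r above 0.03 rad and x of jar_tall_c in the frame of seat_left between -0.06 and -0.006 m and y of jar_tall_c in the frame of seat_left between -0.012 and 0.012 m and height (world z) of jar_tall_c below 0.056 m) or (value of joint each of lip_right_l, lip_right_r above 0.03 rad and x of jar_tall_c in the frame of seat_right between -0.06 and -0.006 m and y of jar_tall_c in the frame of seat_right between -0.012 and 0.012 m and height (world z) of jar_tall_c below 0.056 m))), for 0.1 s.
2. that jar or the other is home in an end clip (((x of jar_low_c in the frame of seat_left between -0.0045 and 0.006 m and y of jar_low_c in the frame of seat_left between -0.007 and 0.007 m and height (world z) of jar_low_c between 0.0445 and 0.0525 m and angle between jar_low_c's own z axis and vertical below 0.08 rad and (angle between the x axis of jar_low_c and the x axis of rail, either way round below 0.15 rad or angle between the x axis of jar_low_c and the y axis of rail, either way round below 0.15 rad)) or (x of jar_low_c in the frame of seat_right between -0.0045 and 0.006 m and y of jar_low_c in the frame of seat_right between -0.007 and 0.007 m and height (world z) of jar_low_c between 0.0445 and 0.0525 m and angle between jar_low_c's own z axis and vertical below 0.08 rad and (angle between the x axis of jar_low_c and the x axis of rail, either way round below 0.15 rad or angle between the x axis of jar_low_c and the y axis of rail, either way round below 0.15 rad)) or (x of jar_tall_c in the frame of seat_left between -0.0045 and 0.006 m and y of jar_tall_c in the frame of seat_left between -0.007 and 0.007 m and height (world z) of jar_tall_c between 0.046 and 0.054 m and angle between jar_tall_c's own z axis and vertical below 0.08 rad and (angle between the x axis of jar_tall_c and the x axis of rail, either way round below 0.15 rad or angle between the x axis of jar_tall_c and the y axis of rail, either way round below 0.15 rad)) or (x of jar_tall_c in the frame of seat_right between -0.0045 and 0.006 m and y of jar_tall_c in the frame of seat_right between -0.007 and 0.007 m and height (world z) of jar_tall_c between 0.046 and 0.054 m and angle between jar_tall_c's own z axis and vertical below 0.08 rad and (angle between the x axis of jar_tall_c and the x axis of rail, either way round below 0.15 rad or angle between the x axis of jar_tall_c and the y axis of rail, either way round below 0.15 rad)))), for 0.1 s.
3. with one jar home, the other, standing on the worktop, pushes both lips of the other end clip apart ((((x of jar_low_c in the frame of seat_left between -0.0045 and 0.006 m and y of jar_low_c in the frame of seat_left between -0.007 and 0.007 m and height (world z) of jar_low_c between 0.0445 and 0.0525 m and angle between jar_low_c's own z axis and vertical below 0.08 rad and (angle between the x axis of jar_low_c and the x axis of rail, either way round below 0.15 rad or angle between the x axis of jar_low_c and the y axis of rail, either way round below 0.15 rad)) and (value of joint each of lip_right_l, lip_right_r above 0.03 rad and x of jar_tall_c in the frame of seat_right between -0.06 and -0.006 m and y of jar_tall_c in the frame of seat_right between -0.012 and 0.012 m and height (world z) of jar_tall_c below 0.056 m)) or ((x of jar_low_c in the frame of seat_right between -0.0045 and 0.006 m and y of jar_low_c in the frame of seat_right between -0.007 and 0.007 m and height (world z) of jar_low_c between 0.0445 and 0.0525 m and angle between jar_low_c's own z axis and vertical below 0.08 rad and (angle between the x axis of jar_low_c and the x axis of rail, either way round below 0.15 rad or angle between the x axis of jar_low_c and the y axis of rail, either way round below 0.15 rad)) and (value of joint each of lip_left_l, lip_left_r above 0.03 rad and x of jar_tall_c in the frame of seat_left between -0.06 and -0.006 m and y of jar_tall_c in the frame of seat_left between -0.012 and 0.012 m and height (world z) of jar_tall_c below 0.056 m)) or ((x of jar_tall_c in the frame of seat_left between -0.0045 and 0.006 m and y of jar_tall_c in the frame of seat_left between -0.007 and 0.007 m and height (world z) of jar_tall_c between 0.046 and 0.054 m and angle between jar_tall_c's own z axis and vertical below 0.08 rad and (angle between the x axis of jar_tall_c and the x axis of rail, either way round below 0.15 rad or angle between the x axis of jar_tall_c and the y axis of rail, either way round below 0.15 rad)) and (value of joint each of lip_right_l, lip_right_r above 0.03 rad and x of jar_low_c in the frame of seat_right between -0.06 and -0.006 m and y of jar_low_c in the frame of seat_right between -0.012 and 0.012 m and height (world z) of jar_low_c below 0.0545 m)) or ((x of jar_tall_c in the frame of seat_right between -0.0045 and 0.006 m and y of jar_tall_c in the frame of seat_right between -0.007 and 0.007 m and height (world z) of jar_tall_c between 0.046 and 0.054 m and angle between jar_tall_c's own z axis and vertical below 0.08 rad and (angle between the x axis of jar_tall_c and the x axis of rail, either way round below 0.15 rad or angle between the x axis of jar_tall_c and the y axis of rail, either way round below 0.15 rad)) and (value of joint each of lip_left_l, lip_left_r above 0.03 rad and x of jar_low_c in the frame of seat_left between -0.06 and -0.006 m and y of jar_low_c in the frame of seat_left between -0.012 and 0.012 m and height (world z) of jar_low_c below 0.0545 m)))), for 0.1 s.
At the end, for the whole second after the job is handed in: One loose jar in each end clip: centre within 7 mm of the clip's centre line, 4.5 mm in front to 6 mm behind the seat point, on the worktop within 4 mm, upright within 0.08 rad, square to the rail within 0.15 rad; released, at rest; the middle jar within 6 mm of its start ((((x of jar_low_c in the frame of seat_left between -0.0045 and 0.006 m and y of jar_low_c in the frame of seat_left between -0.007 and 0.007 m and height (world z) of jar_low_c between 0.0445 and 0.0525 m and angle between jar_low_c's own z axis and vertical below 0.08 rad and (angle between the x axis of jar_low_c and the x axis of rail, either way round below 0.15 rad or angle between the x axis of jar_low_c and the y axis of rail, either way round below 0.15 rad)) and (x of jar_tall_c in the frame of seat_right between -0.0045 and 0.006 m and y of jar_tall_c in the frame of seat_right between -0.007 and 0.007 m and height (world z) of jar_tall_c between 0.046 and 0.054 m and angle between jar_tall_c's own z axis and vertical below 0.08 rad and (angle between the x axis of jar_tall_c and the x axis of rail, either way round below 0.15 rad or angle between the x axis of jar_tall_c and the y axis of rail, either way round below 0.15 rad))) or ((x of jar_low_c in the frame of seat_right between -0.0045 and 0.006 m and y of jar_low_c in the frame of seat_right between -0.007 and 0.007 m and height (world z) of jar_low_c between 0.0445 and 0.0525 m and angle between jar_low_c's own z axis and vertical below 0.08 rad and (angle between the x axis of jar_low_c and the x axis of rail, either way round below 0.15 rad or angle between the x axis of jar_low_c and the y axis of rail, either way round below 0.15 rad)) and (x of jar_tall_c in the frame of seat_left between -0.0045 and 0.006 m and y of jar_tall_c in the frame of seat_left between -0.007 and 0.007 m and height (world z) of jar_tall_c between 0.046 and 0.054 m and angle between jar_tall_c's own z axis and vertical below 0.08 rad and (angle between the x axis of jar_tall_c and the x axis of rail, either way round below 0.15 rad or angle between the x axis of jar_tall_c and the y axis of rail, either way round below 0.15 rad)))) and contact force between the fingers and jar_low below 0.05 N and contact force between the fingers and jar_tall below 0.05 N and linear speed of each of jar_low, jar_tall below 0.02 m/s and distance of jar_home from where it was at the start of the episode below 0.006 m); the robot touches nothing.
It fails at once if the tin is pushed more than 25 mm or tipped over (distance of tin from where it was at the start of the episode above 0.025 m or angle between tin's own z axis and vertical above 0.4 rad).
It fails at once if the glass tumbler is pushed more than 25 mm or tipped over (distance of tumbler from where it was at the start of the episode above 0.025 m or angle between tumbler's own z axis and vertical above 0.4 rad).
It fails at once if the large jar is pushed more than 25 mm or tipped over (distance of sweet_jar from where it was at the start of the episode above 0.025 m or angle between sweet_jar's own z axis and vertical above 0.4 rad).
It fails at once if the jar in the middle clip is dislodged by more than 15 mm (distance of jar_home from where it was at the start of the episode above 0.015 m).
It fails at once if a spice jar is tipped over (more than 0.9 rad) (angle between any of jar_low_c, jar_tall_c's own z axis and vertical above 0.9 rad).
It also fails if it takes over 72 s, if anything falls off the work surface, if the arm or the gripper's body presses on something with over 40 N, if the wrist force passes 120 N, or if a joint passes its speed limit or range.

## Working session

There is one attempt and no reset: what is moved stays moved. The work goes in short steps, each a Python script; the robot and the scene stay as the last script left them, time stands still between calls to the robot, and variables do not carry over. Pictures are saved under pics/ and viewed, at most 10 in all, crops included, and the job is handed in when it is done.

```bash
mkdir -p pics
cat > h.py <<'E'
import numpy as np, cv2, math
from rig import r
def snap(n, save=None):
    s=r.snapshot(n)
    if save: cv2.imwrite('pics/'+save+'.png', s['pixels'])
    return s
def foc(s): return 200/math.tan(math.radians(s['vertical_fov'])/2)
def world(s,u,v,z=None):
    f=foc(s); z=s['range_z'][v,u] if z is None else z
    p=np.stack([(u-s['cx'])*z/f, -(v-s['cy'])*z/f, -z*np.ones_like(z), np.ones_like(z)],-1)
    return (p@s['T'].T)[...,:3]
def cloud(s):
    v,u=np.mgrid[0:400,0:640]; return world(s,u,v)
E
python3 - <<'E'
from h import *
for n in ['side','top']:
    s=snap(n,n); print(n,s['vertical_fov'],s['cx'],s['cy'],[k for k in s]); print(s['T'].round(3).tolist())
    C=cloud(s)
    for t in ['jar_low_c','jar_tall_c','rail','jar_home','tin','tumbler','sweet_jar','air_fryer']:
        for d in r.search_frame(t,n)[:4]:
            b=d['bbox']; u,v=int(b[0]),int(b[1]); print(t,round(d['confidence'],2),np.round(b).tolist(),C[min(v,399),min(u,639)].round(3))
E
```

```text
side 48.67512063703574 320.4350694778877 192.2941154348786 ['pixels', 'range_z', 'vertical_fov', 'cx', 'cy', 'T']
[[-0.94, 0.186, -0.287, 0.222], [-0.341, -0.511, 0.789, 1.022], [0.0, 0.839, 0.543, 0.733], [0.0, 0.0, 0.0, 1.0]]
jar_low_c 0.84 [361.0, 158.0, 16.0, 27.0] [ 0.527 -0.186  0.06 ]
jar_tall_c 0.83 [346.0, 136.0, 14.0, 31.0] [ 0.616 -0.311  0.066]
jar_tall_c 0.73 [372.0, 143.0, 14.0, 28.0] [ 0.526 -0.322  0.054]
rail 0.7 [298.0, 255.0, 75.0, 75.0] [0.555 0.265 0.016]
jar_home 0.7 [308.0, 241.0, 19.0, 34.0] [0.527 0.27  0.071]
tin 0.79 [389.0, 172.0, 24.0, 41.0] [ 0.417 -0.108  0.074]
tumbler 0.74 [376.0, 196.0, 26.0, 38.0] [0.423 0.038 0.078]
sweet_jar 0.92 [394.0, 148.0, 23.0, 47.0] [ 0.429 -0.226  0.093]
sweet_jar 0.65 [300.0, 254.0, 76.0, 72.0] [0.551 0.268 0.022]
top 53.325259233973675 319.876865556461 200.005681964773 ['pixels', 'range_z', 'vertical_fov', 'cx', 'cy', 'T']
[[0.007, 0.992, -0.124, 0.424], [-1.0, 0.009, 0.018, 0.05], [0.019, 0.124, 0.992, 1.333], [0.0, 0.0, 0.0, 1.0]]
jar_low_c 0.76 [393.0, 214.0, 16.0, 16.0] [ 0.536 -0.198  0.099]
jar_low_c 0.57 [233.0, 223.0, 6.0, 3.0] [0.508 0.308 0.034]
jar_tall_c 0.82 [427.0, 191.0, 21.0, 21.0] [ 0.613 -0.311  0.096]
jar_tall_c 0.61 [412.0, 165.0, 21.0, 18.0] [ 0.695 -0.261  0.101]
jar_tall_c 0.58 [431.0, 216.0, 22.0, 21.0] [ 0.531 -0.317  0.1  ]
jar_tall_c 0.49 [390.0, 180.0, 16.0, 18.0] [ 0.647 -0.191  0.097]
rail 0.88 [252.0, 212.0, 80.0, 34.0] [0.539 0.24  0.101]
rail 0.44 [233.0, 218.0, 2.0, 13.0] [0.527 0.315 0.001]
rail 0.42 [430.0, 217.0, 22.0, 18.0] [ 0.531 -0.317  0.1  ]
jar_home 0.64 [250.0, 211.0, 74.0, 32.0] [0.541 0.246 0.104]
jar_home 0.48 [246.0, 217.0, 17.0, 15.0] [0.523 0.256 0.098]
tin 0.63 [373.0, 252.0, 28.0, 23.0] [ 0.418 -0.137  0.105]
tumbler 0.95 [326.0, 249.0, 25.0, 26.0] [0.426 0.004 0.011]
sweet_jar 0.88 [412.0, 249.0, 28.0, 25.0] [ 0.428 -0.244  0.145]
```

Run:
```python
import cv2
t=cv2.imread('pics/top.png')[140:280,210:470]; s=cv2.imread('pics/side.png')[110:310,240:440]
t=cv2.resize(t,(780,420),interpolation=3); cv2.imwrite('pics/t3.png',t)
cv2.imwrite('pics/s3.png',cv2.resize(s,(600,600),interpolation=3))
```

```text
(no output)
```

View pics/t3.png

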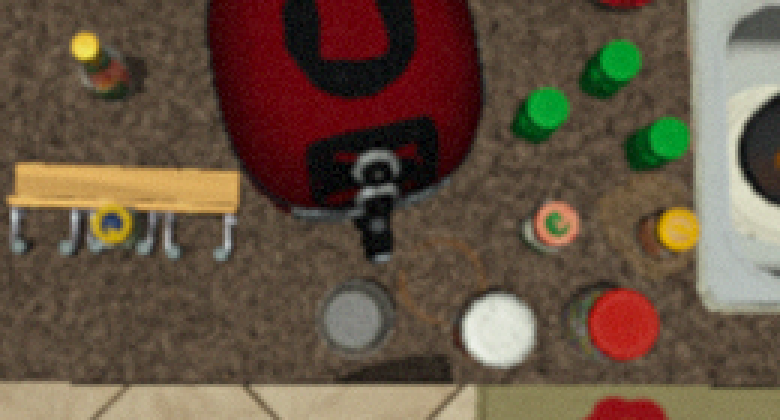

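View pics/s3.png

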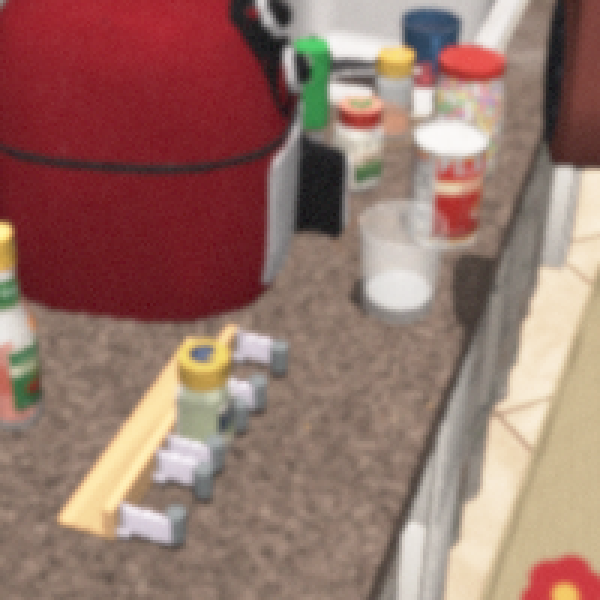

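Top picture: the red-lidded jar is at (393,214). There are two candidate classes for jar_tall: yellow lid at (431,216), which fits, and green lids at (390,180), (412,165) and (427,191), which are look-alikes to leave alone. The rail is at (252,212), with both end clips free. Next is a closer look with the wrist camera.

Run:
```python
from h import *
print(r.read_ee_rot(), r.read_clock())
R=[180,0,90]
for y in (90,-90,0,180): print(y, r.ik([0.46,-0.26,0.3],[180,0,y]))
q=[180,0,0]
r.reach([0.45,-0.26,0.30],q)
s=snap('wrist','w1'); print(s['T'].round(3).tolist(), s['vertical_fov'])
C=cloud(s)
for t in ['jar_low_c','jar_tall_c']:
    for d in r.search_frame(t,'wrist')[:4]:
        b=d['bbox']; u,v=int(b[0]),int(b[1]); print(t,round(d['confidence'],2),np.round(b).tolist(),C[min(v,399),min(u,639)].round(3))
np.savez('w1.npz',C=C,px=s['pixels']); print(r.read_clock())
```

```text
[1.79996705e+02 1.79115696e-03 2.55999831e+01] 0.9
90 [-43.67377502  -3.76310589   6.18576747  99.94887336   0.
  46.32622498]
-90 [ -43.67377502   -3.76310589    6.18576747   99.94887336    0.
 -133.67377502]
0 [-43.67377502  -3.76310589   6.18576747  99.94887336   0.
 136.32622498]
180 [-43.67377502  -3.76310589   6.18576747  99.94887336   0.
 -43.67377502]
[[-0.0, 0.957, 0.289, 0.524], [-1.0, -0.0, -0.001, -0.261], [-0.001, -0.289, 0.957, 0.473], [0.0, 0.0, 0.0, 1.0]] 62.81301042470595
jar_low_c 0.92 [282.0, 92.0, 51.0, 44.0] [ 0.534 -0.212  0.097]
jar_low_c 0.65 [121.0, 178.0, 99.0, 65.0] [0.422 0.029 0.023]
jar_low_c 0.36 [330.0, 184.0, 67.0, 80.0] [ 0.442 -0.264  0.143]
jar_tall_c 0.9 [389.0, 20.0, 52.0, 34.0] [ 0.607 -0.326  0.087]
jar_tall_c 0.68 [278.0, 7.0, 29.0, 10.0] [ 0.636 -0.201  0.023]
jar_tall_c 0.65 [391.0, 96.0, 50.0, 40.0] [ 0.531 -0.33   0.1  ]
2.3833
```

View pics/w1.png

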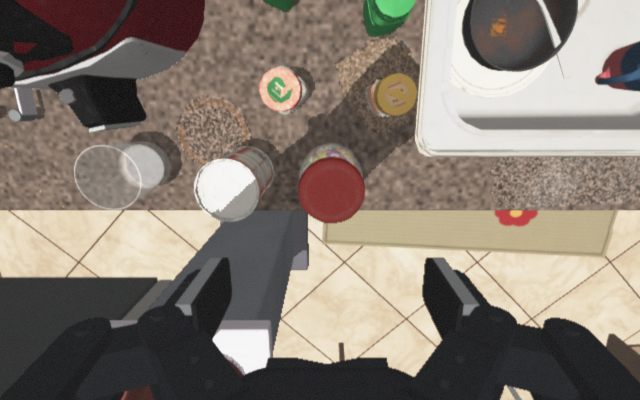

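Wrist view: red jar at (282,90) and yellow jar at (393,95), with the sweet jar (330,190) in front of them and the sink rim beside the yellow one. Now I'll fit the lids and bodies from the depth and take a second closer view.

```bash
cat >> h.py <<'E'
def fit(C,px,c,name,rad=0.045,zlid=(0.085,0.11),zbody=(0.02,0.07)):
    d=np.hypot(C[...,0]-c[0],C[...,1]-c[1])
    L=C[(d<rad)&(C[...,2]>zlid[0])&(C[...,2]<zlid[1])]
    B=C[(d<rad)&(C[...,2]>zbody[0])&(C[...,2]<zbody[1])]
    top=L[L[:,2]>np.percentile(L[:,2],90)-0.006] if len(L) else L
    (cx,cy),rr=cv2.minEnclosingCircle(top[:,:2].astype(np.float32)) if len(L) else ((0,0),0)
    mid=(np.percentile(top[:,:2],1,axis=0)+np.percentile(top[:,:2],99,axis=0))/2
    print(name,'top z %.4f'%np.median(top[:,2]),'circ',round(cx,4),round(cy,4),round(rr,4),'mid',mid.round(4),'n',len(L),len(B))
    return mid,B
E
python3 - <<'E'
from h import *
D=np.load('w1.npz')
fit(D['C'],0,(0.534,-0.21),'red'); fit(D['C'],0,(0.531,-0.332),'yel')
P=[]
for i,(x,y) in enumerate([(0.42,-0.215),(0.42,-0.33)]):
    r.reach([x,y,0.24],[180,0,0])
    s=snap('wrist'); C=cloud(s); px=s['pixels']
    print(s['cx'],s['cy'])
    for n,c in (('red',(0.534,-0.21)),('yel',(0.531,-0.332))):
        m,B=fit(C,px,c,n)
        if (n=='red')==(i==0):
            for z0 in (.02,.035,.05,.06):
                b=B[(B[:,2]>z0)&(B[:,2]<z0+.015)]
                if len(b)>8: print('  body',z0,len(b),b.min(0).round(3),b.max(0).round(3), np.polyfit(b[:,1],b[:,0],1).round(3))
            f=foc(s); h=np.r_[c[0]-.03,c[1],.05,1]; q=np.linalg.inv(s['T'])@h
            u=int(s['cx']+f*q[0]/-q[2]); v=int(s['cy']-f*q[1]/-q[2]); print(u,v)
            a=max(0,v-75);b0=max(0,u-100)
            P.append(cv2.resize(px[a:a+150,b0:b0+200],(400,300),interpolation=3))
    np.savez('w%d.npz'%(i+2),C=C,px=px)
cv2.imwrite('pics/ry.png',np.hstack(P)); print(r.read_clock())
E
```

```text
red top z 0.0975 circ 0.5377 -0.209 0.0227 mid [ 0.5375 -0.2092] n 1445 182
yel top z 0.1005 circ 0.5323 -0.3358 0.0219 mid [ 0.5323 -0.3354] n 1415 177
326.6682533671291 200.91817185106206
red top z 0.0975 circ 0.5371 -0.2088 0.0229 mid [ 0.5373 -0.2092] n 2230 229
  body 0.02 20 [ 0.51  -0.234  0.02 ] [ 0.531 -0.189  0.033] [-0.314  0.45 ]
  body 0.035 24 [ 0.51  -0.234  0.036] [ 0.531 -0.194  0.05 ] [-0.345  0.443]
  body 0.05 56 [ 0.51  -0.232  0.05 ] [ 0.533 -0.182  0.065] [0.1   0.539]
  body 0.06 138 [ 0.511 -0.236  0.061] [ 0.547 -0.182  0.07 ] [-0.082  0.507]
322 91
yel top z 0.1005 circ 0.5318 -0.3362 0.0223 mid [ 0.532  -0.3354] n 2365 600
326.6682533671291 200.91817185106206
red top z 0.0976 circ 0.5375 -0.2091 0.0232 mid [ 0.5372 -0.2096] n 2394 810
yel top z 0.1006 circ 0.5321 -0.3362 0.0219 mid [ 0.5319 -0.336 ] n 2109 74
  body 0.02 14 [ 0.507 -0.354  0.02 ] [ 0.515 -0.323  0.032] [-0.2    0.443]
  body 0.035 10 [ 0.508 -0.349  0.035] [ 0.513 -0.32   0.049] [-0.029  0.5  ]
  body 0.05 44 [ 0.507 -0.357  0.05 ] [ 0.518 -0.328  0.064] [-0.346  0.393]
  body 0.06 33 [ 0.507 -0.36   0.06 ] [ 0.546 -0.315  0.07 ] [-0.084  0.484]
327 95
3.4333
```

View pics/ry.png

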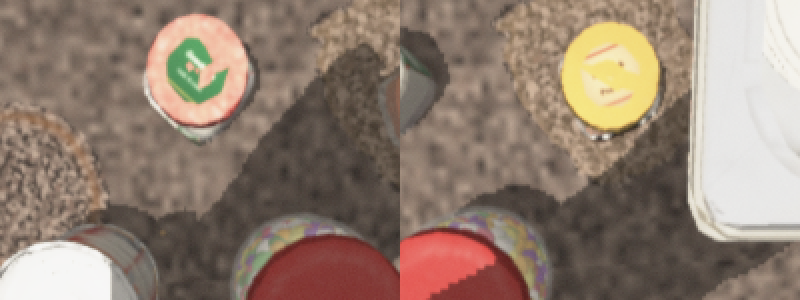

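Both heights check out at 0.0975 and 0.1005. The yellow-lidded jar is confirmed, and the red jar looks turned, with a corner facing the camera. I'll get the yaw by fitting a rounded square to the body points.

```bash
cat > yaw.py <<'E'
from h import *
def yaw(files,c,w,R=0.010):
    P=np.vstack([ (lambda C: C[(np.hypot(C[...,0]-c[0],C[...,1]-c[1])<.036)&(C[...,2]>.012)&(C[...,2]<.072)])(np.load(f)['C']) for f in files])
    from scipy.optimize import minimize
    best=[]
    for th in range(-45,45,3):
        def cost(p):
            t=math.radians(p[2]); d=P[:,:2]-p[:2]
            q=np.abs(np.c_[d@[math.cos(t),math.sin(t)],d@[-math.sin(t),math.cos(t)]])-(w/2-R)
            sd=np.hypot(*np.maximum(q,0).T)+np.minimum(q.max(1),0)-R
            return np.mean(np.minimum(np.abs(sd),.004))*1e3+ 0.05*np.sum((p[:2]-c)**2)*1e6/4
        m=minimize(cost,[c[0],c[1],th],method='Nelder-Mead',options=dict(initial_simplex=[[c[0],c[1],th],[c[0]+.001,c[1],th],[c[0],c[1]+.001,th],[c[0],c[1],th+4]]))
        best.append((round(m.fun,3),m.x.round(4).tolist()))
    best.sort(key=lambda b:b[0]); print(len(P),best[0]); print([(b[0],round(b[1][2],1)) for b in best[::5]])
E
python3 - <<'E'
from yaw import *
r.reach([0.42,-0.08,0.24],[180,0,0]); s=snap('wrist'); np.savez('w4.npz',C=cloud(s),px=s['pixels'])
red=np.array([.5373,-.2093]); yel=np.array([.532,-.3358])
for R in (.008,.012,.015):
    yaw(['w3.npz','w4.npz','w2.npz'],red,.046,R); yaw(['w2.npz','w4.npz','w3.npz'],yel,.044,R)
E
```

```text
2378 (np.float64(1.236), [0.5378, -0.2089, -40.3826])
[(np.float64(1.236), -40.4), (np.float64(1.236), -40.4), (np.float64(1.236), -40.4), (np.float64(1.236), -40.4), (np.float64(1.236), 49.6), (np.float64(1.236), 49.6)]
2655 (np.float64(0.902), [0.5322, -0.3366, -68.4724])
[(np.float64(0.902), -68.5), (np.float64(0.902), -68.5), (np.float64(0.902), 21.5), (np.float64(0.902), 21.5), (np.float64(0.902), 21.5), (np.float64(0.902), 21.5)]
2378 (np.float64(0.898), [0.5377, -0.2088, -40.2244])
[(np.float64(0.898), -40.2), (np.float64(0.898), -40.2), (np.float64(0.898), -40.2), (np.float64(0.898), -40.2), (np.float64(0.898), 49.8), (np.float64(0.898), 49.8)]
2655 (np.float64(0.52), [0.5325, -0.3364, -68.9249])
[(np.float64(0.52), -68.9), (np.float64(0.52), -68.9), (np.float64(0.52), 21.1), (np.float64(0.52), 21.1), (np.float64(0.52), 21.1), (np.float64(0.52), 21.1)]
2378 (np.float64(0.688), [0.5374, -0.2088, -40.34])
[(np.float64(0.688), -40.3), (np.float64(0.688), -40.3), (np.float64(0.688), -40.3), (np.float64(0.688), -40.3), (np.float64(0.688), 49.7), (np.float64(0.688), 49.7)]
2655 (np.float64(0.47), [0.5323, -0.336, -68.8663])
[(np.float64(0.47), -68.9), (np.float64(0.47), -68.9), (np.float64(0.47), 21.1), (np.float64(0.47), 21.1), (np.float64(0.47), 21.1), (np.float64(0.47), 21.1)]
```

Run:
```python
from h import *
Cs=[]
for i,(x,y) in enumerate([(0.45,0.2),(0.45,0.32)]):
    r.reach([x,y,0.25],[180,0,0]); s=snap('wrist'); C=cloud(s); px=s['pixels']; np.savez('r%d.npz'%i,C=C,px=px); Cs.append(C)
    cv2.imwrite('pics/r%d.png'%i,px)
    fit(C,0,(0.52,0.255),'home')
    m=(C[...,2]>.028)&(C[...,2]<.040)&(C[...,0]>.535)&(C[...,0]<.575)&(C[...,1]>.1)&(C[...,1]<.4)
    P=C[m]; print('bar',len(P),'z',np.median(P[:,2]).round(4),'y',P[:,1].min().round(4),P[:,1].max().round(4))
    print(cv2.minAreaRect((P[:,:2]*1000).astype(np.float32)))
    # front edge per y bin
    yb=np.arange(P[:,1].min()+.004,P[:,1].max()-.004,.006); e=[]
    for b in yb:
        q=P[np.abs(P[:,1]-b)<.003]
        if len(q)>3: e.append((b,q[:,0].min(),q[:,0].max()))
    e=np.array(e); print('front',np.polyfit(e[:,0],e[:,1],1).round(4),'rear',np.polyfit(e[:,0],e[:,2],1).round(4)); print((e[::4]*1000).round(1).tolist())
    m=((C[...,2]>.028)&(C[...,2]<.042)&(C[...,0]>.48)&(C[...,0]<.522)&(C[...,1]>.1)&(C[...,1]<.4)).astype(np.uint8)
    n,l,st,ce=cv2.connectedComponentsWithStats(m)
    for k in range(1,n):
        if st[k,4]>25: q=C[l==k]; print('  lip',st[k,4],q.min(0).round(4),q.max(0).round(4),'mid',((q.min(0)+q.max(0))/2).round(4))
```

```text
home top z 0.0969 circ 0.5348 0.2537 0.0209 mid [0.5348 0.2535] n 1597 810
bar 2475 z 0.0337 y 0.1001 0.377
((552.2965087890625, 238.23373413085938), (38.796119689941406, 277.12109375), 1.233616828918457)
front [0.0353 0.5423] rear [0.0306 0.5578]
[[128.1, 553.1, 561.5], [152.1, 553.1, 562.5], [176.1, 554.1, 563.7], [200.1, 535.1, 563.5], [224.1, 535.1, 564.6], [248.1, 558.2, 565.8], [272.1, 559.2, 565.5], [296.1, 557.3, 566.8], [320.1, 558.4, 567.9], [344.1, 559.3, 568.8], [368.1, 535.2, 568.8]]
  lip 171 [0.5077 0.3564 0.0283] [0.5211 0.3717 0.0371] mid [0.5144 0.3641 0.0327]
  lip 179 [0.5055 0.3041 0.0281] [0.521  0.3199 0.0372] mid [0.5132 0.312  0.0327]
  lip 108 [0.5088 0.273  0.0284] [0.521  0.2882 0.0376] mid [0.5149 0.2806 0.033 ]
  lip 163 [0.5066 0.2204 0.0285] [0.521  0.2392 0.0419] mid [0.5138 0.2298 0.0352]
  lip 169 [0.5021 0.1894 0.0301] [0.521  0.2044 0.0368] mid [0.5115 0.1969 0.0335]
  lip 179 [0.501  0.1365 0.0281] [0.5209 0.1524 0.0368] mid [0.511  0.1444 0.0325]
home top z 0.0967 circ 0.5347 0.2542 0.0208 mid [0.5346 0.2544] n 1617 859
bar 2442 z 0.0336 y 0.100
[... 202 characters left out ...]
.3, 553.9, 563.4], [194.3, 554.1, 563.1], [218.3, 549.5, 564.2], [242.3, 560.8, 565.4], [266.3, 553.0, 566.4], [290.3, 535.8, 566.1], [314.3, 557.8, 567.1], [338.3, 558.8, 568.3], [362.3, 559.7, 569.3]]
  lip 160 [0.5072 0.3571 0.03  ] [0.5216 0.3723 0.0374] mid [0.5144 0.3647 0.0337]
  lip 161 [0.5061 0.3044 0.0311] [0.5216 0.3205 0.0369] mid [0.5139 0.3125 0.034 ]
  lip 158 [0.5084 0.2712 0.0288] [0.5217 0.2884 0.0398] mid [0.515  0.2798 0.0343]
  lip 101 [0.5073 0.2204 0.0285] [0.5217 0.2359 0.037 ] mid [0.5145 0.2282 0.0327]
  lip 189 [0.5027 0.1895 0.0283] [0.5218 0.2047 0.0371] mid [0.5122 0.1971 0.0327]
  lip 208 [0.5005 0.1365 0.028 ] [0.5218 0.1535 0.0373] mid [0.5112 0.145  0.0326]
```

View pics/r0.png

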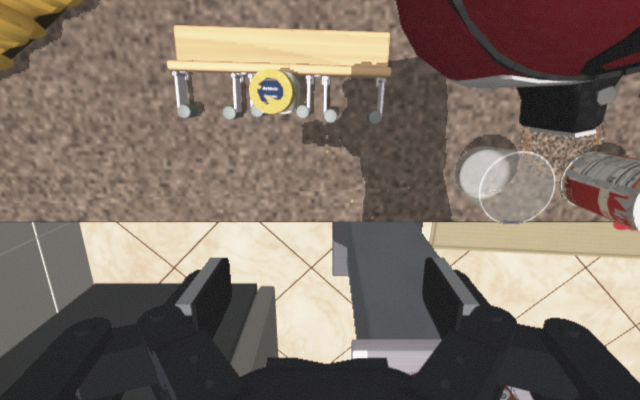

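Rail fit: yaw −1.8°, front face origin (0.5562, 0.2531), clip spacing 168 mm and middle jar all agree. Now the red jar goes to the left clip.

```bash
cat >> h.py <<'E'
RY=math.radians(-1.82); X=np.array([math.cos(RY),math.sin(RY),0]); Y=np.array([-X[1],X[0],0]); O=np.array([.5562,.2531,0])
def seat(side,d,z,dy=0): p=O+(-.0225+d)*X+(side*.084+dy)*Y; p[2]=z; return p
Z=.036; PSI=178.18
def pick(x,y,psi,w,op=.068):
    r.move_gripper(op)
    r.reach([x,y,.17],[180,0,psi])
    print('touch?',r.move_straight([x,y,Z],feed=.12,f_stop=12), r.read_eef_pos())
    r.move_gripper(w-.012,strength=70); print('gap',r.read_finger_gap(), r.read_gripper_force())
    r.move_straight([x,y,.25],feed=.2); print('gap',r.read_finger_gap(), r.read_clock())
E
python3 - <<'E'
from h import *
C=np.load('w3.npz')['C']; m=(C[...,1]<-.35)&(C[...,1]>-.42)&(C[...,0]>.48)&(C[...,0]<.6)&(np.hypot(C[...,0]-.532,C[...,1]+.336)>.03); print('rim z',np.percentile(C[m][:,2],[5,50,95,99]).round(4))
r.reach([.43,.0,.25],[180,0,140])
r.move_straight([.45,-.2,.25],[180,0,139.7],feed=.3)
pick(.5375,-.209,139.7,.046)
s=snap('wrist','g1')
r.move_straight([.43,-.15,.25],[180,0,155],feed=.25)
s=snap('side'); cv2.imwrite('pics/g1s.png',cv2.resize(s['pixels'][40:260,240:460],(600,600)))
print(r.read_finger_gap(),r.read_clock())
E
```

```text
rim z [-0.0005  0.0032  0.0058  0.0069]
touch? False [ 0.5380667  -0.20938798  0.03694643]
gap 0.043347219274383286 70.93895124387927
gap 0.04317341252542315 16.925
0.043608621488711995 17.6667
```

View pics/g1s.png

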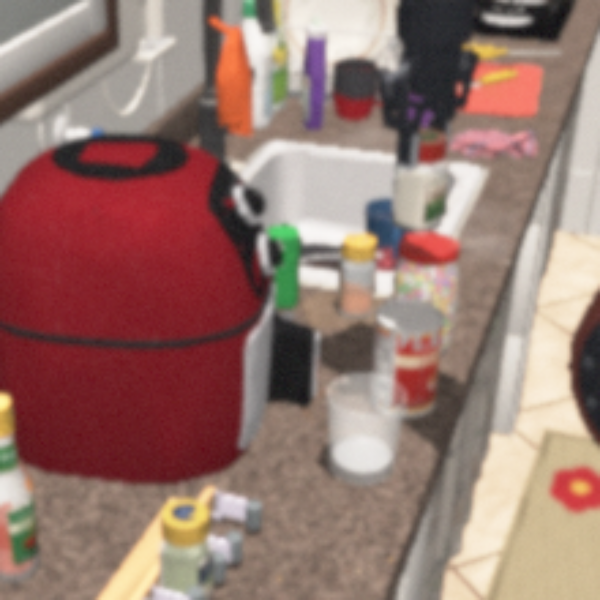

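The red jar is upright in the fingers at (425,180). On to the left clip.

```bash
cat >> h.py <<'E'
def place(side):
    o=[180,0,PSI]
    p=seat(side,-.078,.25); r.move_straight(p,o,feed=.35)
    r.move_straight(seat(side,-.078,.05),o,feed=.25)
    print('down',r.move_straight(seat(side,-.078,Z+.0005),o,feed=.04,f_stop=8),r.read_eef_pos().round(4)-seat(side,-.078,Z).round(4),r.read_wrist_force(),r.read_clock())
    for d in (-.03,-.012,.0015):
        st=r.move_straight(seat(side,d,Z+.0005),o,feed=.05,f_stop=45)
        e=r.read_eef_pos()-seat(side,0,Z); print(d,st,'xyz',(e@X).round(4),(e@Y).round(4),e[2].round(4),np.round(r.read_wrist_force(),1),round(r.read_clock(),2))
        if st: break
E
python3 - <<'E'
from h import *
r.move_straight([.44,.12,.25],[180,0,PSI],feed=.35)
place(1)
s=snap('side'); cv2.imwrite('pics/p1s.png',cv2.resize(s['pixels'][150:330,230:410],(600,600)))
E
```

```text
down True [0.0007 0.0003 0.0011] [-0.98445665 -1.02877026  5.51016807] 20.7083
-0.03 False xyz -0.0303 0.0006 0.0015 [-6.8  0.7 10.7] 21.82
-0.012 False xyz -0.0121 0.0002 0.0007 [-3.7 -0.3  4.1] 22.32
0.0015 False xyz 0.0013 0.0002 0.0007 [-3.3 -1.6  4.3] 22.74
```

View pics/p1s.png

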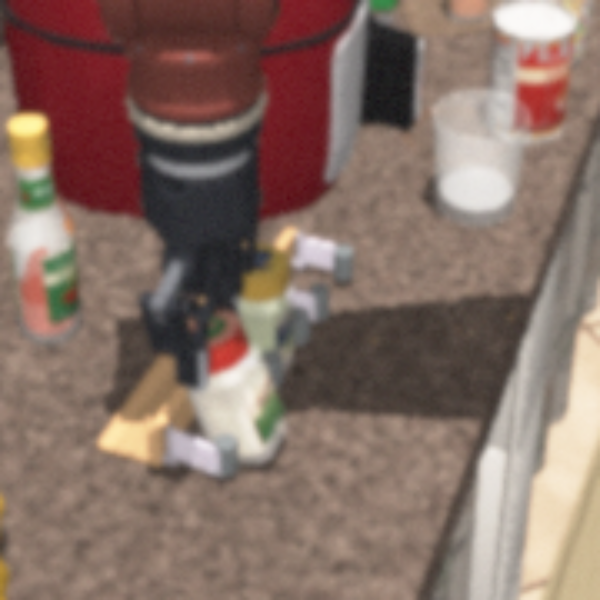

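The jar stopped at the lips and pivoted in the fingers: its top leans to +x and its bottom is still in front of the lips at about (240,450). Gripping across y can't resist that tilt. I'll back off to right it on the worktop, then regrip fore and aft.

```bash
cat >> h.py <<'E'
def tilt(side_y,save):
    s=snap('side'); C=cloud(s); cv2.imwrite('pics/%s.png'%save,cv2.resize(s['pixels'][150:330,230:410],(600,600)))
    hsv=cv2.cvtColor(s['pixels'],cv2.COLOR_BGR2HSV)
    m=(C[...,1]>side_y[0])&(C[...,1]<side_y[1])&(C[...,2]>.004)&(C[...,2]<.11)&(C[...,0]>.39)&(C[...,0]<.6)&~((hsv[...,2]<60))
    P=C[m]
    for z in np.arange(.005,.1,.01):
        q=P[np.abs(P[:,2]-z)<.005]
        if len(q)>2: print(round(z,3),len(q),np.percentile(q[:,0],[5,50,95]).round(3))
E
python3 - <<'E'
from h import *
print(r.move_straight(seat(1,-.080,Z-.001),[180,0,PSI],feed=.06,f_stop=45),r.read_eef_pos(),r.read_wrist_force(),r.read_finger_gap())
tilt((.30,.375),'b1')
print(r.read_clock())
E
```

```text
False [0.45844533 0.34094763 0.03693178] [ 5.77635412 -0.39967101 10.22045759] 0.043412756546595314
0.005 262 [0.516 0.585 0.598]
0.015 250 [0.414 0.528 0.57 ]
0.025 266 [0.414 0.519 0.558]
0.035 308 [0.417 0.519 0.565]
0.045 97 [0.418 0.432 0.462]
0.055 92 [0.421 0.433 0.46 ]
0.065 87 [0.423 0.431 0.457]
0.075 98 [0.427 0.435 0.466]
0.085 70 [0.431 0.439 0.465]
0.095 84 [0.433 0.444 0.462]
24.35
```

View pics/b1.png

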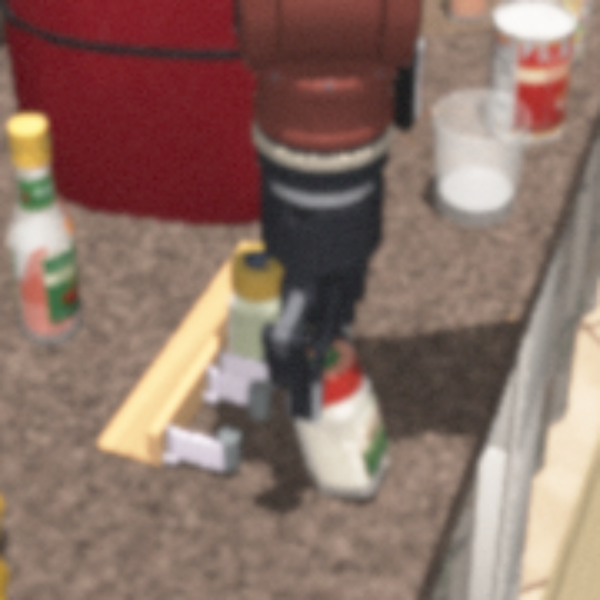

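The tilt in the grip is now about 14°, under the tipping limit. I'll turn the tool back by the same angle, set the jar down, release, and regrip fore and aft.

Run:
```python
from h import *
from scipy.spatial.transform import Rotation as Ro
a=14
p=r.read_eef_pos(); R0=Ro.from_euler('xyz',[180,0,PSI],degrees=True)
Q=Ro.from_rotvec(-math.radians(a)*Y); o=(Q*R0).as_euler('xyz',degrees=True)
c=p+[0,0,.024]; n=c+Q.apply([0,0,-.024])
r.move_straight(n+[0,0,.004],o,feed=.05)
print(r.move_straight(n+[0,0,-.008],o,feed=.03,f_stop=8),r.read_eef_pos()-n,r.read_wrist_force())
r.move_gripper(.066); r.move_straight(n+[0,0,.09],o,feed=.25)
r.reach([.40,.31,.24],[180,0,0+2])
s=snap('wrist'); np.savez('w5.npz',C=cloud(s),px=s['pixels'])
cc=n[:2]-[.003,0]; mid,_=fit(cloud(s),0,cc,'red'); cv2.imwrite('pics/w5.png',s['pixels'])
from yaw import yaw
yaw(['w5.npz'],mid,.046,.015); print(r.read_clock(), seat(1,-.08,0))
```

```text
True [1.24600438e-03 6.67321326e-05 3.38045720e-04] [-1.73304674 -0.44715432  5.73341973]
red top z 0.0975 circ 0.447 0.3416 0.0229 mid [0.4467 0.3414] n 1814 185
238 (np.float64(0.822), [0.4463, 0.3419, -0.5411])
[(np.float64(0.822), -0.5), (np.float64(0.822), -0.5), (np.float64(0.822), -0.5), (np.float64(0.822), -0.5), (np.float64(0.822), -0.5), (np.float64(0.822), -0.5)]
28.7333 [0.45641952 0.34031299 0.        ]
```

```bash
cat >> h.py <<'E'
PX=88.18
def push(side):
    o=[180,0,PX]
    for d in (-.045,-.03,-.018,-.006,.001):
        st=r.move_straight(seat(side,d,Z+.0003),o,feed=.05,f_stop=45)
        e=r.read_eef_pos()-seat(side,0,Z); print(d,st,'xyz',(e@X).round(4),(e@Y).round(4),e[2].round(4),np.round(r.read_wrist_force(),1),round(r.read_clock(),2))
        if st: break
E
python3 - <<'E'
from h import *
x,y=.4467,.3414; o=[180,0,PX]
r.reach([x,y,.14],o); print(r.move_straight([x,y,Z],o,feed=.15,f_stop=12),r.read_eef_pos())
r.move_gripper(.03,strength=110); print('gap',r.read_finger_gap(),r.read_clock())
push(1); print('gap',r.read_finger_gap())
tilt((.30,.375),'c1')
E
```

```text
False [0.44729492 0.34169037 0.03701427]
gap 0.04251209753784555 33.8833
-0.045 False xyz -0.045 0.0005 0.0019 [-5.  -0.2  7.2] 34.92
-0.03 False xyz -0.029 0.0005 0.0019 [-0.6 -0.2  6. ] 35.38
-0.018 False xyz -0.0176 0.0006 0.002 [-3.7 -0.1  8.2] 35.77
-0.006 False xyz -0.005 0.0005 0.0019 [-1.6  0.9  5.8] 36.16
0.001 False xyz -0.0 0.0007 0.002 [-10.2   0.6  13. ] 36.45
gap 0.04241475280931861
0.005 211 [0.523 0.588 0.599]
0.015 129 [0.507 0.531 0.593]
0.025 141 [0.506 0.528 0.559]
0.035 205 [0.507 0.526 0.565]
0.045 79 [0.511 0.526 0.554]
0.055 87 [0.511 0.525 0.553]
0.065 86 [0.513 0.528 0.552]
0.075 74 [0.51  0.531 0.562]
0.085 113 [0.502 0.527 0.569]
0.095 267 [0.508 0.537 0.56 ]
```

View pics/c1.png

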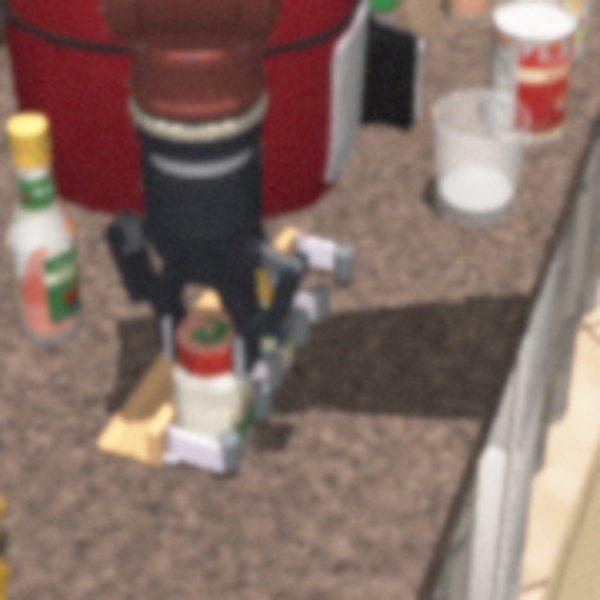

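The red jar is home and upright at (215,380), with the lips closed behind it. Releasing it and fetching the yellow-lidded jar.

Run:
```python
from h import *
r.move_gripper(.060); p=r.read_eef_pos(); print(r.read_clock())
r.move_straight([p[0],p[1],.2],feed=.3)
r.move_straight([.43,.25,.25],[180,0,60],feed=.35); s=snap('wrist'); C=cloud(s)
fit(C,0,(.536,.338),'redhome'); print('seat',seat(1,0,0)); fit(C,0,(.5347,.254),'home'); print(r.read_clock())
r.move_straight([.43,-.22,.25],[180,0,21.1],feed=.4); print(r.read_clock())
x,y=.5323,-.3362; o=[180,0,21.1]
r.move_straight([x,y,.16],o,feed=.3)
print(r.move_straight([x,y,Z],o,feed=.15,f_stop=12),r.read_eef_pos())
r.move_gripper(.034,strength=110); print('gap',r.read_finger_gap(),r.read_clock())
r.move_straight([x,y,.23],o,feed=.3)
r.move_straight([.43,-.22,.25],[180,0,40],feed=.35); print('gap',r.read_finger_gap(),r.read_clock())
```

```text
36.8167
redhome top z 0.0976 circ 0.5354 0.3383 0.0227 mid [0.5351 0.3382] n 2217 1303
seat [0.53637916 0.33777222 0.        ]
home top z 0.0967 circ 0.5342 0.2542 0.021 mid [0.534  0.2545] n 1532 1246
38.2
39.6083
False [ 0.53290312 -0.33670736  0.03742373]
gap 0.04201040523043656 41.6417
gap 0.04207487002194057 43.1083
```

Run:
```python
from h import *
o=[180,0,PX]
r.move_straight([.43,.06,.25],[180,0,75],feed=.35)
r.move_straight(seat(-1,-.085,.22),o,feed=.35)
r.move_straight(seat(-1,-.085,.05),o,feed=.25)
print('down',r.move_straight(seat(-1,-.085,Z+.0005),o,feed=.04,f_stop=8),r.read_wrist_force(),r.read_clock())
push(-1); print('gap',r.read_finger_gap(),r.read_clock())
tilt((.14,.2),'d1')
```

```text
down True [-0.56394907  0.09459859  6.21871122] 45.7417
-0.045 False xyz -0.045 0.0004 0.0019 [-8.   0.  15.6] 46.69
-0.03 False xyz -0.0297 0.0005 0.0019 [-5.8  0.5 13.8] 47.14
-0.018 False xyz -0.0178 0.0005 0.002 [-7.3  0.5 15.9] 47.53
-0.006 False xyz -0.0052 0.0005 0.0019 [-4.2  1.4 12.3] 47.92
0.001 False xyz 0.0005 0.0006 0.002 [-11.7   0.8  17.8] 48.22
gap 0.04183145654380064 48.2167
0.005 40 [0.508 0.594 0.599]
0.015 25 [0.5   0.504 0.51 ]
0.025 35 [0.5   0.508 0.527]
0.035 80 [0.502 0.51  0.531]
0.045 44 [0.508 0.515 0.533]
0.055 47 [0.509 0.519 0.536]
0.065 51 [0.509 0.523 0.546]
0.075 82 [0.505 0.527 0.557]
0.085 82 [0.504 0.528 0.563]
0.095 137 [0.503 0.533 0.562]
```

View pics/d1.png

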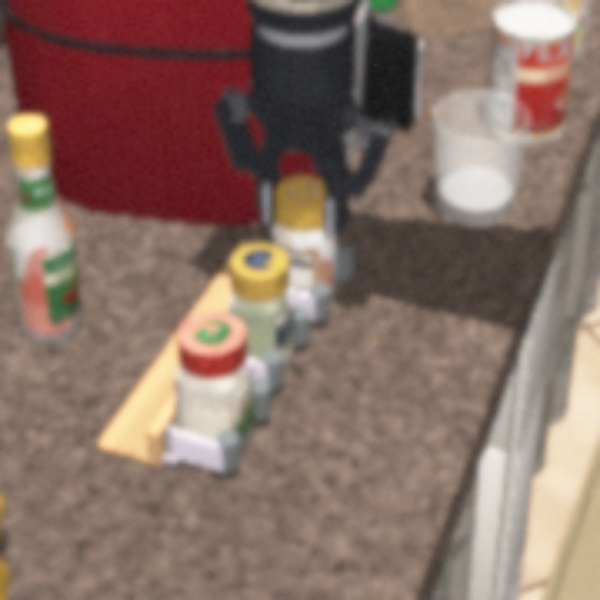

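The yellow jar at (300,230) is upright in the right clip, and the red and middle jars are seated. I'll release, check the lids from above and hand in.

Run:
```python
from h import *
r.move_gripper(.060); p=r.read_eef_pos()
r.move_straight([p[0],p[1],.2],feed=.3)
r.move_straight([.43,.25,.25],[180,0,60],feed=.35); r.sleep(.3); s=snap('wrist'); C=cloud(s)
for n,c in (('yel',seat(-1,0,0)),('red',seat(1,0,0))):
    m,_=fit(C,0,c[:2],n); e=np.r_[m,0]-c; print('rail err',(e@X).round(4),(e@Y).round(4))
    P=C[(np.hypot(C[...,0]-m[0],C[...,1]-m[1])<.017)&(C[...,2]>.09)&(C[...,2]<.11)]
    print('lid slope',np.linalg.lstsq(np.c_[P[:,:2],np.ones(len(P))],P[:,2],rcond=None)[0].round(3))
fit(C,0,(.5347,.254),'home'); print(r.read_clock(),r.read_wrist_force())
```

```text
yel top z 0.1004 circ 0.5305 0.1696 0.0222 mid [0.5302 0.1702] n 1608 1322
rail err -0.0009 0.0003
lid slope [-0.003 -0.003  0.103]
red top z 0.0975 circ 0.5354 0.3381 0.0227 mid [0.535  0.3384] n 2214 1311
rail err -0.0014 0.0006
lid slope [0.017 0.002 0.088]
home top z 0.0967 circ 0.5343 0.2542 0.021 mid [0.534  0.2546] n 1525 1223
50.3333 [-0.83542477 -0.01368752  0.21086568]
```

```bash
python3 -c "
from rig import r
print(r.close_job())"
```

```text
the job is handed in; nothing more can be done
None
```

I handed the job in at about 50 s on the robot's clock, with the red-lidded jar home in the left clip and the yellow-lidded jar in the right. A last look showed both upright, released and within 2 mm of their seats, and the middle jar unmoved. The first red-jar push tilted at the lips and had to be regripped and redone, and no verdict was returned.

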